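Put a rinsed lab bottle and its cap up to dry

ROBOT

A 6-joint arm with a two-finger parallel gripper is mounted at the origin on the work surface. World frame = base frame: x ahead of the robot, y to its left, z up, the work surface at z = 0. Lengths are in mm, angles in rad, forces in N, time in s.
With the tool pointing down it reaches from about 350 to 775 mm from the base axis. Payload 7.3 kg.
Tool frame: the origin (TCP) lies at the centre of the arm's flange, where the gripper is bolted on; the fingertips stand 178 mm ahead of it and the grasp point (between the pads) lies 159 mm ahead of it; z points along the fingers, y is the line along which they close (so a half turn about z gives the same grasp; the last joint's range is limited). The gripper opens to 92 mm and grips with 3 to 60 N. Pads are 19 mm wide; open, the fingers measure 130 mm over their backs; the gripper's body (75 mm by 190 mm) begins 47 mm behind the grasp point.
Start: joints at [-1.37, 0.342, 1.524, -0, 1.275, -0.146], TCP at [178.462, -493.74, 404.741] pointing down, gripper open.
Joint ranges: [-2.53, 2.53], [-0.77, 2.02], [0.04, 2.7], [-1, 4.14], [0.28, 2.66], [-3.11, 3.11]. Speed limits (rad/s): [2.57, 2.57, 3.14, 3.14, 3.14, 3.14].

INTERFACE

Orientations are given as [roll, pitch, yaw] about the fixed x, y, z axes, in that order (R = Rz(yaw) Ry(pitch) Rx(roll)).
In Python, from plant import * gives the robot as it stands. The module is installed in compiled form; this text tells all that it offers.
- The arm moves only by the shell command python3 -m inch 'ROWS'. ROWS is JSON, a list of rows, each a list of 5 numbers: the shift along the tool's x, y, z in m, then the turn about the tool's z in rad, then the opening, from 0 (shut) to 1 (fully open). In form: [[tx, ty, tz, spin, claw], ...]. A call has 1 to 8 rows; each row is the pose to reach, as a shift and turn from the pose commanded when the call began, along the tool's axes at that moment; what a row does not reach only later rows make up. A row lasts 1/12 s, in which the tool goes at most 41.7 mm and 7.16 degrees, less where a joint would pass 70% of its speed; a pose out of reach is approached as far as the arm can. A call with a gripper value outside its range is refused whole. The fingers move at their own pace and stop on an object; the grip force is fixed at half the most. Time passes only in rows, so rows that repeat a pose let the fingers close. It gives the time, the measured TCP pose, the force, the opening and the grip force at its end, in the units of the state.
- get_obs(): the state, without advancing time (a new reading comes with each control period).
- capture(name): name is "side" or "top"; returns a dict with "color" (384x512x3 uint8, red, green, blue), "intrinsics" (3x3 intrinsics, pixels), "distortion" ([k1, k2, p1, p2, k3] as OpenCV has them; the pictures are not rectified), "pose" (4x4, takes a point from camera to world coordinates). Camera axes: x right, y down, z forward; pixel columns grow to the right and rows downward; lengths in mm; the calibration is good to about 2 mm. A picture is of the moment at which its call begins. There is no depth.
- close_job(): hands the job in; it is judged then, once.
Trained networks look in a picture, given as the dict that the camera call returned (one of the last four; its "shot" number tells which), for a name from the list of things; names that differ only in an ending like _2 or _b are one class to them, and where a whole thing is asked for, a point or a joint stands for the part that bears it (a point fixed in the world has none). Each returns a list of dicts, best first, with "conf" (0 to 1); they miss things now and then, are a little off and sometimes report something else, mostly with a low value. They report only what shows in the picture. A call takes as long as a camera call. They do not tell look-alikes from the thing itself.
- look_for(picture, target): "rect" ([centre column, centre row, width, height] in pixels, round what is visible of it).
- trace(picture, target): "pixels" (384x512 bool, what is visible of it) and "rect" ([centre column, centre row, width, height] in pixels, round what is visible of it).
- tip_of(picture, target): "centre" ([column, row] in pixels: a listed point, or the origin of a listed thing).
The state is a dict: "time": time; "joint_positions": joint angles; "dq": joint speeds; "tau": joint torques, N m; "tool_pos": TCP position; "tcp_rot": TCP orientation; "contact_force": force on the tool from outside, world axes, zero at the start; "moment": the same for the moment, N m; "grip_width": finger opening in mm; "finger_force": force on a finger pad.
Only numpy, scipy, OpenCV 4.12 (cv2) and the standard library are available. Lean on these libraries where they do the work, as an engineer would, in place of code of your own. Each camera call takes 0.05 s, during which the arm holds its last target. There are 200 camera calls.

TASK

Put the rinsed white bottle and its dark grey cap up to dry: turn the bottle mouth down over the tall peg of the round stand and lower it until its rim sits flat on the stand's base before you let go, and set the cap, open side down, level over the short stub of the square stand so that it rests on the stub's top. Either may go first; leave the tube rack, the beaker and the amber jar where they stand.

Things in the scene. Friction and masses are not known exactly. Their poses are not given: they have to be found in the camera images.
- bottle: White plastic wide-mouth bottle lying on the rest. Round, 150 mm long: body 54 mm outer diameter up to 112 mm from its closed bottom, cone shoulder to 124 mm, then a neck of 42 mm outer, 36 mm inner diameter up to the open mouth at 150 mm. Wall 3 mm, 90 g. Origin: centre of the outside of the closed bottom; z runs along the axis to the mouth (straight down once inverted).
- bottle_mouth (a point): Centre of the bottle's open mouth, in the plane of its rim.
- rest: Fixed draining rest: light grey base plate 96 x 64 x 6 mm, two steel rods of 8 mm diameter, 36 mm apart, along its x, tops 39 mm above the bench. The bottle lies on them level along x, mouth to +x, axis 60 mm above the bench; some 25 mm of its closed end overhang the rods. Fingers fit beside the rods. Origin: on the bench, about 70 mm from the bottle's bottom.
- cap: Dark grey plastic screw cap of the bottle, hollow, lying open side down on the bench: 54 mm outer diameter, 28 mm high, wall and roof 4 mm (inside 46 mm diameter, 24 mm deep), about 30 g. Origin: centre of its open rim (underside); z points to its closed top.
- bottle_stand: Fixed round drying stand: a light grey disc of 96 mm diameter, 10 mm thick, with an upright steel peg of 18 mm diameter (tapering to 10 mm over the last 10 mm) in its middle, tip 110 mm above the bench. Origin: centre of its underside; z up.
- peg_foot (a point): Centre of the peg's foot, on top of the disc, 10 mm above the bench: the centre of the bottle's mouth comes here, within 9 mm or so.
- peg_tip (a point): Tip of the peg, 110 mm above the bench.
- cap_stand: Fixed square drying stand: a light grey plate 88 x 88 x 10 mm with a steel stub of 34 mm diameter (chamfered to 26 mm at the top) in its middle, top 40 mm above the bench. Origin: centre of its underside; z up. With the cap seated, the roof's inside lies on the stub's top and the cap's rim is 16 mm above the bench.
- stub_top (a point): Centre of the top of the stub, 40 mm above the bench.
- tube_rack: Bystander: white tube block 90 x 200 x 45 mm with a few capped glass tubes standing up to 86 mm high. Origin: centre of its underside.
- beaker: Bystander: glass beaker, 70 mm diameter, 85 mm high. Origin: centre of its underside.
- reagent_jar: Bystander: closed amber glass jar, 60 mm diameter, 100 mm high. Origin: centre of its underside.
There are look-alikes about, which are no part of the job. Of the things that look like the cap, take the one that is farthest to the robot's right at the start.

How it is judged (in metres and radians):
On the way:
1. The bottle, still gripped, is lowered mouth down over the peg: rim within 14 mm of the disc, mouth centre within 14 mm of the peg's axis, bottle less than 0.3 rad from straight upside down (contact force between the fingers and bottle above 0.5 N and z of bottle_mouth in the frame of peg_foot below 0.014 m and horizontal distance between bottle_mouth and peg_foot below 0.014 m and angle between bottle's own z axis and vertical above 2.84 rad), for 0.05 s.
At the end, for the whole second after the job is handed in: Bottle upside down on the round stand, at rest: rim within 4 mm of the disc, mouth centre within 12 mm of the peg's axis, upright to 0.1 rad. Cap open side down on the square stand's stub, at rest: rim 20 mm or more below the stub's top, centred to 9 mm, level to 0.1 rad (horizontal distance between bottle_mouth and peg_foot below 0.012 m and z of bottle_mouth in the frame of peg_foot below 0.004 m and angle between bottle's own z axis and vertical above 3.04 rad and linear speed of each of bottle, cap below 0.02 m/s and horizontal distance between cap and stub_top below 0.009 m and z of cap in the frame of stub_top below -0.02 m and angle between cap's own z axis and vertical below 0.1 rad); the robot touches nothing.
It fails at once if the tube rack, the beaker or the amber jar is moved by more than 20 mm (distance of any of tube_rack, beaker, reagent_jar from where it was at the start of the episode above 0.02 m).
It also fails if it takes over 64 s, if anything falls off the work surface, if the arm or the gripper's body presses on something with over 40 N, if the wrist force passes 120 N, or if a joint passes its speed limit or range.

## Working session

There is one attempt and no reset: what is moved stays moved. The work goes in short steps, Python scripts to look and compute and a shell command to move; the robot and the scene stay as the last step left them, time stands still between calls to the robot, and variables do not carry over. Pictures are saved under pics/ and viewed, at most 10 in all, crops included, and the job is handed in when it is done.

```bash
mkdir -p pics; cat > h.py <<'E'
from plant import *
import numpy as np, cv2
def ray(p,uv):
    u=cv2.undistortPoints(np.array([[uv]],float),np.array(p["intrinsics"],float),np.array(p["distortion"],float))[0,0]
    P=np.array(p["pose"],float); d=P[:3,:3]@np.array([u[0],u[1],1.]); return P[:3,3],d/np.linalg.norm(d)
def at_z(p,uv,z):
    o,d=ray(p,uv); return (o+d*(z-o[2])/d[2]).round(1)
def proj(p,X):
    P=np.array(p["pose"],float); R=P[:3,:3].T
    return cv2.projectPoints(np.array(X,float).reshape(-1,1,3),cv2.Rodrigues(R)[0],-R@P[:3,3],np.array(p["intrinsics"],float),np.array(p["distortion"],float))[0][:,0].round(1)
def tri(ps,uvs):
    A=np.zeros((3,3));b=np.zeros(3)
    for p,uv in zip(ps,uvs):
        o,d=ray(p,uv);M=np.eye(3)-np.outer(d,d);A+=M;b+=M@o
    return np.linalg.solve(A,b).round(1)
def save(p,n,s=1.5): cv2.imwrite(f"pics/{n}.png",cv2.resize(p["color"][...,::-1],None,fx=s,fy=s))
E
python3 - <<'E'
from h import *
t=capture("top"); s=capture("side")
cv2.imwrite("pics/a_top.png",cv2.resize(t["color"][...,::-1],None,fx=1.5,fy=1.5)); save(s,"a_side")
print(t["pose"],s["pose"][:3,3] if hasattr(s["pose"],"shape") else s["pose"])
Z=dict(bottle_mouth=60,peg_foot=10,peg_tip=110,stub_top=40,cap=0,bottle=60,rest=0,bottle_stand=0,cap_stand=0,tube_rack=0,beaker=0,reagent_jar=0)
for n,z in Z.items():
    for nm,p in (("top",t),("side",s)):
        print(n,nm,[(np.round(d["centre"]).tolist(),round(d["conf"],2),at_z(p,d["centre"],z)[:2].tolist()) for d in tip_of(p,n)[:4]])
for nm,p in (("top",t),("side",s)): print([(np.round(d["rect"]).tolist(),round(d["conf"],2)) for d in look_for(p,"cap")])
E
```

```text
[[ 7.44208028e-03 -9.82285846e-01  1.87240842e-01  3.32797949e+02]
 [-9.99525484e-01 -1.29041585e-02 -2.79694501e-02 -4.14512346e+01]
 [ 2.98901804e-02 -1.86943842e-01 -9.81915769e-01  1.41770808e+03]
 [ 0.00000000e+00  0.00000000e+00  0.00000000e+00  1.00000000e+00]] [  41.41338068  861.49595475 1063.82841081]
bottle_mouth top [([182.0, 214.0], 0.94, [525.3, 154.2])]
bottle_mouth side [([242.0, 250.0], 0.57, [525.0, 165.8])]
peg_foot top [([303.0, 228.0], 0.6, [493.9, -198.8])]
peg_foot side [([308.0, 188.0], 0.62, [499.7, -214.4])]
peg_tip top [([312.0, 227.0], 0.89, [484.9, -211.9])]
peg_tip side [([311.0, 166.0], 0.75, [495.8, -211.0])]
stub_top top [([242.0, 168.0], 0.59, [667.5, -15.0])]
stub_top side [([230.0, 200.0], 0.64, [676.4, -5.9]), ([220.0, 279.0], 0.32, [531.3, 266.0])]
cap top [([205.0, 252.0], 0.84, [418.4, 92.4]), ([162.0, 242.0], 0.79, [447.9, 218.9]), ([240.0, 220.0], 0.63, [517.2, -12.0]), ([206.0, 220.0], 0.51, [513.8, 92.1])]
cap side [([258.0, 292.0], 0.89, [438.0, 226.0]), ([262.0, 253.0], 0.55, [496.0, 100.9]), ([286.0, 266.0], 0.53, [413.9, 107.9]), ([275.
[... 594 characters left out ...]
e_rack top [([156.0, 145.0], 0.62, [745.9, 254.7])]
tube_rack side [([162.0, 257.0], 0.67, [744.3, 261.8]), ([241.0, 250.0], 0.48, [555.9, 122.3])]
beaker top [([334.0, 148.0], 0.84, [744.8, -299.4])]
beaker side [([258.0, 154.0], 0.79, [752.7, -302.6])]
reagent_jar top [([380.0, 222.0], 0.83, [515.1, -437.0])]
reagent_jar side [([330.0, 153.0], 0.88, [518.5, -439.0]), ([242.0, 252.0], 0.32, [548.4, 128.6])]
[([206.0, 222.0, 20.0, 19.0], 0.65), ([164.0, 245.0, 21.0, 21.0], 0.55), ([204.0, 252.0, 18.0, 21.0], 0.51)]
[([285.0, 262.0, 27.0, 20.0], 0.81), ([259.0, 248.0, 18.0, 18.0], 0.68), ([273.0, 223.0, 20.0, 20.0], 0.63), ([257.0, 284.0, 20.0, 21.0], 0.6), ([223.0, 282.0, 33.0, 23.0], 0.53)]
```

View pics/a_top.png

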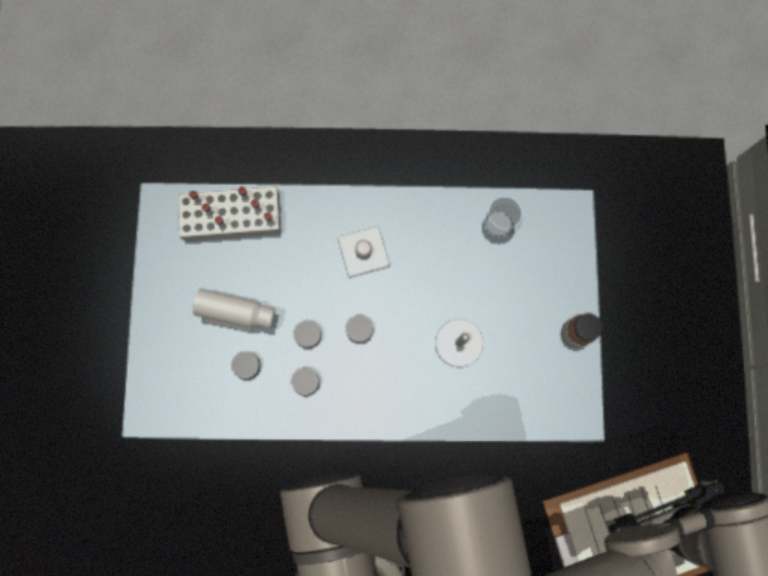

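View pics/a_side.png

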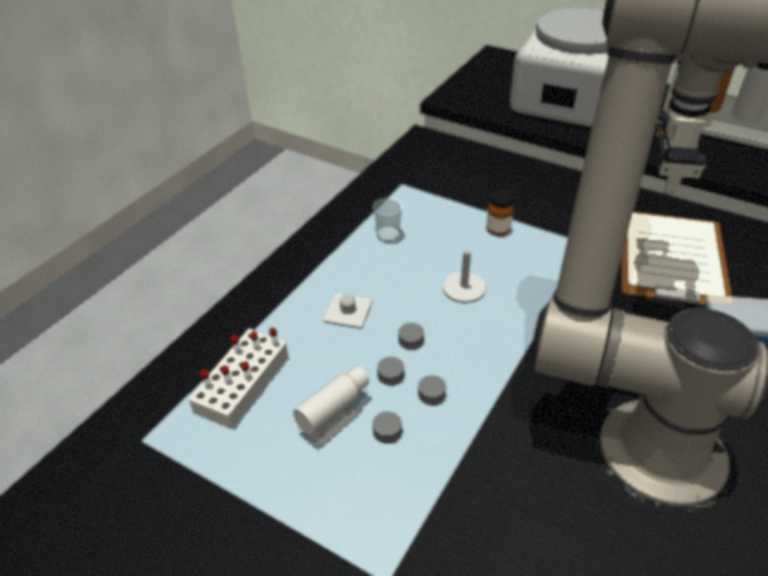

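The top view shows four cap look-alikes at native pixels (164,243), (204,254), (205,222) and (240,219). The one farthest to the robot's right is (240,219), at about (515,-10). The bottle's closed end is at (133,203) and its mouth at (182,213). The peg is near (306,228) and the stub near (242,166). The side view agrees, with the chosen cap at (274,223). Next I fit positions from the masks and check a crop.

```bash
cat >> h.py <<'E'
from scipy.optimize import minimize
def circ(c,r,z,n=40):
    a=np.linspace(0,2*np.pi,n,endpoint=False); return np.c_[c[0]+r*np.cos(a),c[1]+r*np.sin(a),np.full(n,z)]
def hullc(p,X):
    h=cv2.convexHull(proj(p,X).astype(np.float32)); m=cv2.moments(h); return np.array([m["m10"],m["m01"]])/m["m00"]
def near(p,name,uv):
    best=None
    for d in trace(p,name):
        ys,xs=np.nonzero(d["pixels"]); c=np.array([xs.mean(),ys.mean()])
        if np.hypot(*(c-uv))<14 and (best is None or np.hypot(*(c-uv))<np.hypot(*(best[0]-uv))): best=(c,d["pixels"],d["conf"])
    return best
def fitc(ps,cs,model,x0):
    f=lambda x:sum(np.sum((hullc(p,model(x))-c)**2) for p,c in zip(ps,cs))
    r=minimize(f,x0,method="Nelder-Mead",options=dict(xatol=.1,fatol=1e-4)); return r.x.round(1),round(r.fun**.5,2)
def capm(x,z=0): return np.r_[circ(x,27,z),circ(x,27,z+28)]
def botm(x,z=60):
    e=np.array([np.cos(x[2]),np.sin(x[2]),0]);n=np.array([-e[1],e[0],0]);o=np.array([x[0],x[1],z]);a=np.linspace(0,2*np.pi,30)[:,None];out=[]
    for l,r in ((0,27),(112,27),(124,21),(150,21)): out.append(o+e*l+r*(np.cos(a)*n+np.sin(a)*np.array([0,0,1])))
    return np.vstack(out)
E
python3 - <<'E'
from h import *
t=capture("top"); s=capture("side"); ps=[t,s]
def go(name,uvs,model,x0):
    m=[near(p,name,np.array(u)) for p,u in zip(ps,uvs)]
    for v,p,q in zip("ts",ps,m):
        if q is not None: print(name,v,q[0].round(1),round(q[2],2),q[1].sum(),fitc([p],[q[0]],model,x0))
    ok=[(p,q) for p,q in zip(ps,m) if q is not None]
    if len(ok)>1: print("  both",fitc([a for a,_ in ok],[b[0] for _,b in ok],model,x0))
    return m
go("cap",[(240,219),(274,223)],capm,[515,-10])
go("cap_stand",[(242,168),(231,206)],lambda x:np.r_[circ(x,49.6,0),circ(x,49.6,10)],[670,-8])
go("bottle_stand",[(306,228),(309,188)],lambda x:np.r_[circ(x,48,0),circ(x,48,10)],[493,-205])
b=go("bottle",[(157,207),(221,268)],lambda x:botm([x[0],x[1],-.25]),[560,300])
# bottle: IoU of hull in both views over x,y,yaw
def iou(x):
    v=0
    for p,q in zip(ps,b):
        if q is None: continue
        m=np.zeros((384,512),np.uint8); cv2.fillConvexPoly(m,cv2.convexHull(np.round(proj(p,botm(x))*8).astype(np.int32)),1,shift=3)
        v-=(m.astype(bool)&q[1]).sum()/(m.astype(bool)|q[1]).sum()
    return v
best=min((minimize(iou,x0,method="Nelder-Mead",options=dict(initial_simplex=np.array(x0)+np.r_[np.zeros((1,3)),np.diag([15,15,.15])])) for x0 in ([565,300,-.25],[560,295,-.2],[555,305,-.3])),key=lambda r:r.fun)
print("bottle",best.x.round(3),best.fun)
# bright disc/plate threshold on colour in the top view
c=cv2.resize(t["color"][140:290,110:340,::-1],None,fx=3.4,fy=3.4,interpolation=cv2.INTER_CUBIC)
x=best.x
for X in (botm(x),capm([515,-10])):
    for u in proj(t,X): cv2.circle(c,tuple(int(k) for k in (u-[110,140])*3.4),1,(0,0,255),-1)
cv2.imwrite("pics/b.png",c)
E
```

```text
cap t [238.5 218.4] 0.52 264 (array([519.1,  -6.6]), np.float64(0.01))
cap s [273.3 223.9] 0.6 273 (array([519.1,  -6.6]), np.float64(0.01))
  both (array([519.1,  -6.6]), np.float64(0.01))
cap_stand t [241.5 167.7] 0.56 762 (array([677.2, -12.8]), np.float64(0.01))
cap_stand s [231.5 207.3] 0.92 567 (array([678.5, -11.4]), np.float64(0.01))
  both (array([677.9, -12.2]), np.float64(0.41))
bottle_stand t [305.6 228. ] 0.68 802 (array([ 494.2, -207.9]), np.float64(0.01))
bottle_stand s [308.8 189.3] 0.81 539 (array([ 498.6, -215.1]), np.float64(0.01))
  both (array([ 495.4, -210. ]), np.float64(1.43))
bottle t [155.1 205.7] 0.75 973 (array([476.5, 251.9]), np.float64(0.01))
bottle s [219.3 266.5] 0.68 984 (array([481. , 260.7]), np.float64(0.02))
  both (array([479.4, 256.4]), np.float64(2.42))
bottle [532.301 160.348   1.375] -1.735695650927439
```

View pics/b.png

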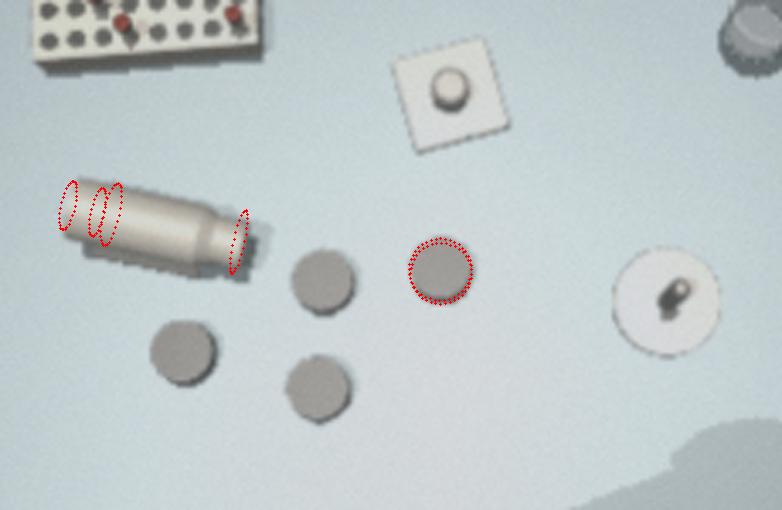

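The crop shows the chosen cap at crop (441,270), standing free with its neighbour about 100 mm away. The bottle fit came out flipped, because the mouth end is at crop (240,245), so I refit it with the right yaw.

```bash
python3 - <<'E'
from h import *
t=capture("top"); s=capture("side"); ps=[t,s]
o=get_obs(); print(o["tool_pos"],o["tcp_rot"],o["grip_width"],o["time"])
b=[near(p,"bottle",np.array(u)) for p,u in zip(ps,[(157,207),(221,268)])]
def iou(x,bs):
    v=0
    for p,q in bs:
        m=np.zeros((384,512),np.uint8); cv2.fillConvexPoly(m,cv2.convexHull(np.round(proj(p,botm(x))*8).astype(np.int32)),1,shift=3)
        v-=(m.astype(bool)&q[1]).sum()/(m.astype(bool)|q[1]).sum()
    return v
for bs in ([0,1],[0],[1]):
    z=[(ps[i],b[i]) for i in bs if b[i] is not None]
    if not z: continue
    r=min((minimize(iou,x0,(z,),method="Nelder-Mead",options=dict(initial_simplex=np.array(x0)+np.r_[np.zeros((1,3)),np.diag([10,10,.1])])) for x0 in ([560,305,-1.77],[555,302,-1.72],[555,308,-1.8])),key=lambda r:r.fun)
    print("bottle",bs,r.x.round(3),round(r.fun/len(z),3))
print("disc",at_z(t,(306,228.8),8),"tip",at_z(t,(310.6,224.4),110),"stub",at_z(t,(110+450/3.4,140+88/3.4),40))
# side: peg tip/foot by look at crop
c=cv2.resize(s["color"][150:215,205:330,::-1],None,fx=6.4,fy=6.4,interpolation=cv2.INTER_CUBIC)
for X,col in ((circ([494,-210],48,10),(0,0,255)),(circ([494,-210],5,110,12),(0,0,255)),(circ([674,-12],17,35),(0,0,255))):
    for u in proj(s,X): cv2.circle(c,tuple(int(k) for k in (u-[205,150])*6.4),1,col,-1)
cv2.imwrite("pics/c.png",c)
E
```

```text
[ 178.45734954 -493.73836079  404.7370501 ] [3.14150648e+00 3.27972857e-05 3.46799507e-01] 92.13103228238641 2.0
bottle [0, 1] [562.177 307.69   -1.791] -0.911
bottle [0] [560.648 305.619  -1.768] -0.915
bottle [1] [563.227 310.48   -1.797] -0.937
disc [ 491.2 -208.6    8. ] tip [ 492.1 -209.5  110. ] stub [674.  -15.9  40. ]
```

View pics/c.png

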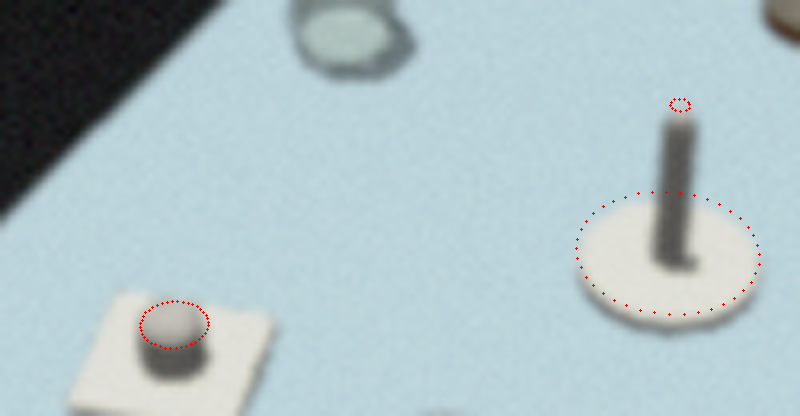

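Side-crop check: the disc projects about 1 px too high, which moves the peg to about (491.5,-207.5). The stub fits at about (674,-13). I go for the cap first.

```bash
cat > d.py <<'E'
import sys; from h import *
# usage: d.py x y z yaw  (TCP target) -> shift in tool axes
o=get_obs(); p=np.array(o["tool_pos"]); r,pt,yw=o["tcp_rot"]
print("t",o["time"],"pos",p.round(1),"rpy",np.round(o["tcp_rot"],3),"w",round(o["grip_width"],1),"ff",np.round(o["finger_force"],1),"F",np.round(o["contact_force"],1))
from scipy.spatial.transform import Rotation as Ro
if len(sys.argv)>4:
    a=[float(v) for v in sys.argv[1:5]]; R=Ro.from_euler("xyz",[r,pt,yw]).as_matrix()
    print("shift m",(R.T@(np.array(a[:3])-p)/1000).round(4),"spin",round((yw-a[3]+np.pi)%(2*np.pi)-np.pi,3))
E
python3 -m inch '[[0.241,-0.170,0,-0.5,1],[0.241,-0.170,0,-0.5,1],[0.241,-0.170,0,-0.5,1],[0.241,-0.170,0,-0.5,1],[0.241,-0.170,0,-0.5,1],[0.241,-0.170,0,-0.5,1],[0.241,-0.170,0,-0.5,1],[0.241,-0.170,0,-0.5,1]]'; python3 d.py 516 -9 300 1.351
```

```text
time: 2.77
tool_pos: [349.6, -247.1, 405.0]
tcp_rot: [-3.141, -0.002, 0.852]
contact_force: [-0.2, 0.4, -0.5]
grip_width: 91.9
finger_force: 0.0
t 2.7667 pos [ 349.6 -247.1  405. ] rpy [-3.141e+00 -2.000e-03  8.520e-01] w 91.9 ff 0.0 F [-0.2  0.4 -0.5]
shift m [ 0.2885 -0.0315  0.1057] spin -0.499
```

```bash
python3 -m inch '[[0.288,-0.031,0.105,-0.5,1],[0.288,-0.031,0.105,-0.5,1],[0.288,-0.031,0.105,-0.5,1],[0.288,-0.031,0.105,-0.5,1],[0.288,-0.031,0.105,-0.5,1],[0.288,-0.031,0.105,-0.5,1],[0.288,-0.031,0.105,-0.5,1],[0.288,-0.031,0.105,-0.5,1]]'; python3 d.py 516 -9 185 1.351
```

```text
time: 3.43
tool_pos: [516.4, -12.5, 297.9]
tcp_rot: [-3.14, -0.001, 1.349]
contact_force: [-1.4, -0.2, 0.5]
grip_width: 91.7
finger_force: 0.0
t 3.4333 pos [516.4 -12.5 297.9] rpy [-3.140e+00 -1.000e-03  1.349e+00] w 91.7 ff 0.0 F [-1.4 -0.2  0.5]
shift m [ 0.0032 -0.001   0.1129] spin -0.002
```

```bash
python3 -m inch '[[0.002,0,0.04,0,1],[0.002,0,0.08,0,1],[0.002,0,0.1,0,1],[0.002,0,0.112,0,1],[0.002,0,0.112,0,1],[0.002,0,0.112,0,1]]'; python3 d.py 516 -9 184 1.351;python3 -m inch '[[0,0,0,0,0],[0,0,0,0,0],[0,0,0,0,0],[0,0,0,0,0],[0,0,0,0,0],[0,0,0,0,0],[0,0,0,0,0],[0,0,0,0,0]]'; python3 d.py
```

```text
time: 3.93
tool_pos: [515.4, -14.0, 187.4]
tcp_rot: [-3.141, 0.0, 1.347]
contact_force: [0.6, 0.1, 1.1]
grip_width: 92.2
finger_force: 0.0
t 3.9333 pos [515.4 -14.  187.4] rpy [-3.141  0.     1.347] w 92.2 ff 0.0 F [0.6 0.1 1.1]
shift m [ 0.005  -0.0006  0.0034] spin -0.004
time: 4.6
tool_pos: [515.4, -13.8, 188.0]
tcp_rot: [3.141, 0.0, 1.347]
contact_force: [-0.4, 0.0, 3.4]
grip_width: 52.4
finger_force: 30.0
t 4.6 pos [515.4 -13.8 188. ] rpy [3.141 0.    1.347] w 52.4 ff 30.0 F [-0.4  0.   3.4]
```

```bash
python3 -m inch '[[0,0,-0.03,0,0],[0,0,-0.06,0,0],[0,0,-0.08,0,0],[0,0,-0.08,0,0],[0,0,-0.08,0,0]]'; python3 d.py 674 -13.5 268 1.351; python3 - <<'E'
from h import *
t=capture("top");s=capture("side")
for p,u in((s,(270,200)),(t,(240,215))):
    print([(np.round(d["rect"],1).tolist(),round(d["conf"],2)) for d in look_for(p,"cap")], proj(p,[[515.4,-14,94]]))
a=cv2.resize(t["color"][180:260,190:280,::-1],None,fx=4.4,fy=4.4,interpolation=cv2.INTER_CUBIC); b=cv2.resize(s["color"][160:240,225:315,::-1],None,fx=4.4,fy=4.4,interpolation=cv2.INTER_CUBIC)
for X in (capm([515.4,-14],79),):
    for u in proj(s,X): cv2.circle(b,tuple(int(k) for k in (u-[225,160])*4.4),1,(0,0,255),-1)
cv2.imwrite("pics/d.png",np.hstack([a,b]))
E
```

```text
time: 5.02
tool_pos: [515.4, -13.7, 268.5]
tcp_rot: [3.139, -0.0, 1.347]
contact_force: [-0.4, -1.0, -0.0]
grip_width: 52.4
finger_force: 30.0
t 5.0167 pos [515.4 -13.7 268.5] rpy [ 3.139 -0.     1.347] w 52.4 ff 30.0 F [-0.4 -1.  -0. ]
shift m [0.0354 0.1545 0.0008] spin -0.004
[([286.1, 261.4, 24.5, 22.4], 0.69), ([257.2, 247.2, 16.5, 18.2], 0.68), ([256.3, 284.2, 18.0, 22.0], 0.6), ([269.4, 206.6, 13.1, 16.5], 0.59)] [[275.8 204.4]]
[([163.2, 244.9, 18.2, 19.8], 0.83)] [[240.5 216.1]]
```

View pics/d.png

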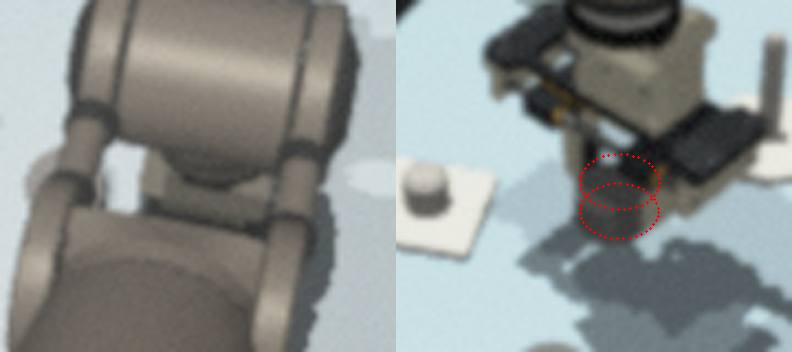

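The side crop shows the cap held level between the fingers at right-crop (615,205), about where expected. Moving it over the stub.

```bash
python3 -m inch '[[0.031,0.154,0,0,0],[0.031,0.154,0,0,0],[0.031,0.154,0,0,0],[0.031,0.154,0,0,0],[0.031,0.154,0,0,0],[0.031,0.154,0.01,0,0],[0.031,0.154,0.02,0,0],[0.031,0.154,0.02,0,0]]'; python3 d.py 673.3 -17 230 1.347; python3 - <<'E'
from h import *
s=capture("side");o=get_obs();x=o["tool_pos"]
b=cv2.resize(s["color"][150:240,195:285,::-1],None,fx=6,fy=6,interpolation=cv2.INTER_CUBIC)
for X,c in ((capm([x[0]+.8,x[1]+3.4],x[2]-188),(0,0,255)),(circ([674,-13.5],17,35),(0,255,0)),(circ([674,-13.5],17,10),(0,255,0))):
    for u in proj(s,X): cv2.circle(b,tuple(int(k) for k in (u-[195,150])*6),1,c,-1)
cv2.imwrite("pics/e.png",b)
E
```

```text
time: 5.88
tool_pos: [670.5, -17.5, 243.7]
tcp_rot: [-3.134, 0.001, 1.347]
contact_force: [-1.0, -0.5, -1.0]
grip_width: 52.4
finger_force: 30.0
t 5.8833 pos [670.5 -17.5 243.7] rpy [-3.134e+00  1.000e-03  1.347e+00] w 52.4 ff 30.0 F [-1.  -0.5 -1. ]
shift m [0.0011 0.0027 0.0137] spin -0.0
```

View pics/e.png

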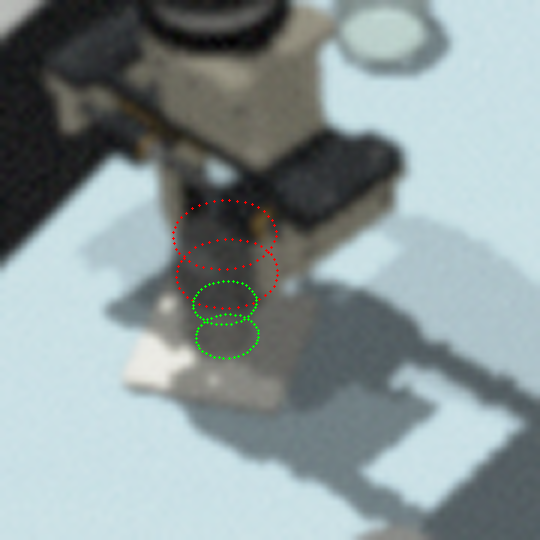

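The cap outline (left edge 178, bottom about 305) matches the predicted ellipses, so I lower it.

```bash
python3 -m inch '[[0.001,0.0025,0,0,0],[0.001,0.0025,0.008,0,0],[0.001,0.0025,0.016,0,0],[0.001,0.0025,0.024,0,0],[0.001,0.0025,0.032,0,0],[0.001,0.0025,0.036,0,0],[0.001,0.0025,0.036,0,0],[0.001,0.0025,0.036,0,0]]'; python3 d.py 673.3 -17 204 1.347
```

```text
time: 6.6
tool_pos: [675.0, -17.3, 211.3]
tcp_rot: [-3.141, 0.0, 1.347]
contact_force: [-0.4, -0.3, -0.0]
grip_width: 52.8
finger_force: 30.0
t 6.6 pos [675.  -17.3 211.3] rpy [-3.141  0.     1.347] w 52.8 ff 30.0 F [-0.4 -0.3 -0. ]
shift m [-0.0001 -0.0017  0.0073] spin -0.0
```

```bash
python3 -m inch '[[0,-0.0015,0.002,0,0],[0,-0.0015,0.004,0,0],[0,-0.0015,0.006,0,0],[0,-0.0015,0.0065,0,0],[0,-0.0015,0.0065,0,0]]'; python3 d.py 673.3 -17 204 1.347
```

```text
time: 7.02
tool_pos: [673.5, -17.0, 205.1]
tcp_rot: [-3.141, 0.0, 1.347]
contact_force: [-0.3, -0.2, -0.4]
grip_width: 52.4
finger_force: 30.0
t 7.0167 pos [673.5 -17.  205.1] rpy [-3.141  0.     1.347] w 52.4 ff 30.0 F [-0.3 -0.2 -0.4]
shift m [-0.0001 -0.0002  0.0011] spin -0.0
```

```bash
python3 -m inch '[[0,0,0.001,0,0],[0,0,0.002,0,0],[0,0,0.002,0,0]]'; python3 -m inch '[[0,0,0,0,0.7],[0,0,0,0,0.8],[0,0,0,0,0.9],[0,0,0,0,1],[0,0,0,0,1],[0,0,0,0,1]]';python3 -m inch '[[0,0,-0.03,0,1],[0,0,-0.06,0,1],[0,0,-0.1,0,1],[0,0,-0.14,0,1],[0,0,-0.14,0,1],[0,0,-0.14,0,1]]'; python3 d.py 559.3 295 300 1.351
```

```text
time: 7.27
tool_pos: [673.6, -17.0, 204.0]
tcp_rot: [3.141, 0.0, 1.347]
contact_force: [-1.4, 0.3, 3.4]
grip_width: 52.6
finger_force: 30.0
time: 7.77
tool_pos: [673.5, -17.0, 203.0]
tcp_rot: [-3.141, 0.0, 1.347]
contact_force: [-0.3, 0.4, -0.4]
grip_width: 87.9
finger_force: 0.0
time: 8.27
tool_pos: [673.9, -17.0, 346.6]
tcp_rot: [3.135, -0.0, 1.347]
contact_force: [-0.5, 0.1, -0.5]
grip_width: 92.0
finger_force: 0.0
t 8.2667 pos [673.9 -17.  346.6] rpy [ 3.135 -0.     1.347] w 92.0 ff 0.0 F [-0.5  0.1 -0.5]
shift m [ 0.2787 -0.1814  0.0455] spin -0.004
```

```bash
python3 -m inch '[[0.27,-0.18,0.02,0,1],[0.27,-0.18,0.02,0,1],[0.27,-0.18,0.02,0,1],[0.27,-0.18,0.02,0,1],[0.27,-0.18,0.02,0,1],[0.27,-0.18,0.02,0,1],[0.27,-0.18,0.02,0,1],[0.27,-0.18,0.02,0,1]]'; python3 -m inch '[[0,0,0,0,1],[0,0,0,0,1],[0,0,0,0,1]]';python3 d.py 559 294 219 1.351; python3 - <<'E'
from h import *
t=capture("top");s=capture("side")
for p,u in((t,(241,167)),(s,(231,202))):
    q=near(p,"cap",np.array(u)); print(q and (q[0].round(1),round(q[2],2),fitc([p],[q[0]],lambda x:capm(x,16),[674,-13])))
E
```

```text
time: 8.93
tool_pos: [556.1, 288.8, 321.1]
tcp_rot: [-3.138, 0.002, 1.348]
contact_force: [-0.3, -0.1, 0.1]
grip_width: 92.0
finger_force: 0.0
time: 9.18
tool_pos: [557.9, 286.0, 321.9]
tcp_rot: [-3.14, 0.002, 1.347]
contact_force: [0.5, -0.5, 0.3]
grip_width: 91.8
finger_force: 0.0
t 9.1833 pos [557.9 286.  321.9] rpy [-3.140e+00  2.000e-03  1.347e+00] w 91.8 ff 0.0 F [ 0.5 -0.5  0.3]
shift m [ 0.0082 -0.0006  0.1029] spin -0.004
(array([240.5, 166.9]), 0.6, (array([673.1, -10.2]), np.float64(0.0)))
(array([233.5, 209.5]), 0.28, (array([651.9,  15.3]), np.float64(0.01)))
```

```bash
python3 -m inch '[[0.008,0,0.02,0,1],[0.008,0,0.05,0,1],[0.008,0,0.075,0,1],[0.008,0,0.09,0,1],[0.008,0,0.103,0,1],[0.008,0,0.103,0,1],[0.008,0,0.103,0,1]]'; python3 d.py 559 294 219 1.351; python3 -m inch '[[0,0,0,0,0],[0,0,0,0,0],[0,0,0,0,0],[0,0,0,0,0],[0,0,0,0,0],[0,0,0,0,0],[0,0,0,0,0]]'; python3 -m inch '[[0,0,-0.01,0,0],[0,0,-0.02,0,0],[0,0,-0.03,0,0],[0,0,-0.04,0,0],[0,0,-0.05,0,0],[0,0,-0.06,0,0],[0,0,-0.06,0,0],[0,0,-0.06,0,0]]'; python3 - <<'E'
from h import *
s=capture("side")
cv2.imwrite("pics/f.png",cv2.resize(s["color"][180:330,150:320,::-1],None,fx=4,fy=4,interpolation=cv2.INTER_CUBIC))
E
```

```text
time: 9.97
tool_pos: [560.2, 293.2, 219.8]
tcp_rot: [-3.141, 0.001, 1.345]
contact_force: [1.4, 0.5, -0.1]
grip_width: 91.4
finger_force: 0.0
t 9.9667 pos [560.2 293.2 219.8] rpy [-3.141e+00  1.000e-03  1.345e+00] w 91.4 ff 0.0 F [ 1.4  0.5 -0.1]
shift m [ 0.0005 -0.0013  0.0008] spin -0.006
time: 10.55
tool_pos: [559.7, 294.2, 220.4]
tcp_rot: [-3.141, 0.0, 1.347]
contact_force: [-2.4, -0.5, 2.1]
grip_width: 53.4
finger_force: 30.0
time: 11.22
tool_pos: [559.9, 294.1, 281.1]
tcp_rot: [3.14, -0.001, 1.347]
contact_force: [-0.8, 0.1, -1.8]
grip_width: 53.2
finger_force: 30.0
```

View pics/f.png

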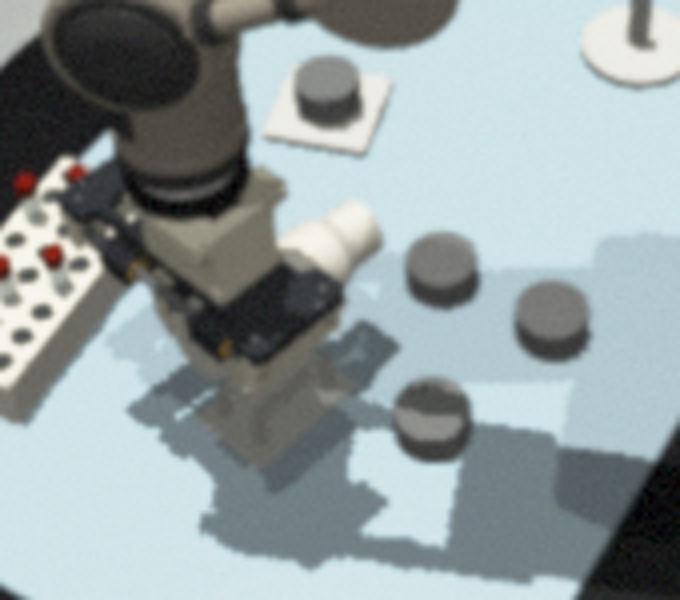

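The crop shows the cap seated flat on the stub stand. The bottle is gripped at its end but still about level, with its mouth at crop (365,225), so torsional friction is holding it. I test whether a softer opening command lowers the grip force enough for it to swing down.

```bash
cat > m.py <<'E'
from h import *
# pitch of bottle from side view: mouth = grasp + 136*(cos a * e, -sin a), e = -tool x
s=capture("side");o=get_obs();g=np.array(o["tool_pos"])-[0,0,159];y=o["tcp_rot"][2];e=-np.array([np.cos(y),np.sin(y),0])
for d in tip_of(s,"bottle_mouth")[:2]:
    A=np.linspace(-.5,2.2,271);P=proj(s,[g+136*(np.cos(a)*e-np.array([0,0,np.sin(a)])) for a in A]);k=np.argmin(np.hypot(*(P-d["centre"]).T))
    print("mouth",np.round(d["centre"],1),round(d["conf"],2),"pitch down",A[k].round(2),"err px",np.hypot(*(P[k]-d["centre"])).round(1))
print("w",round(o["grip_width"],2),"ff",np.round(o["finger_force"],2),"pos",g.round(1),"t",round(o["time"],2))
E
python3 m.py; python3 -m inch '[[0,0,0,0,0.5]]'; python3 -m inch '[[0,0,0,0,0.55]]'|grep -E "width|finger";python3 -m inch '[[0,0,0,0,0.565]]'|grep -E "width|finger"; python3 m.py
```

```text
mouth [241.8 236. ] 0.82 pitch down 0.05 err px 1.5
w 53.09 ff 30.0 pos [559.6 294.  120.7] t 11.32
time: 11.45
tool_pos: [559.6, 294.0, 279.4]
tcp_rot: [-3.14, 0.001, 1.347]
contact_force: [-0.5, 0.3, -0.8]
grip_width: 53.7
finger_force: 30.0
grip_width: 53.2
finger_force: 30.0
grip_width: 53.5
finger_force: 30.0
mouth [241.  237.5] 0.61 pitch down 0.09 err px 0.8
mouth [309.3 193.8] 0.54 pitch down -0.28 err px 78.0
w 53.59 ff 30.0 pos [559.8 294.1 120.8] t 11.67
```

```bash
python3 -m inch '[[0,0,-0.04,0,0.5],[0,0,-0.08,0,0.5],[0,0,-0.08,0,0.5],[0,0,-0.06,0,0.5],[0,0,-0.1,0,0.5],[0,0,-0.1,0,0.5]]'|grep -E "pos|width|finger"; python3 m.py;  python3 -m inch '[[0,0,0,0,0.575]]'|grep -E "width|finger"; python3 -m inch '[[0,0,0,0,0.58]]'|grep -E "width|finger"; python3 m.py
```

```text
tool_pos: [560.2, 294.3, 384.4]
grip_width: 53.0
finger_force: 30.0
mouth [238.4 211.1] 0.7 pitch down 0.1 err px 0.1
w 53.14 ff 30.0 pos [560.4 294.4 224.5] t 12.27
grip_width: 53.4
finger_force: 30.0
grip_width: 53.5
finger_force: 23.3
mouth [239.9 211.1] 0.91 pitch down 0.07 err px 1.1
w 53.74 ff 22.56 pos [559.7 294.1 220.5] t 12.53
```

```bash
python3 -m inch '[[0,0,0.03,0,0.582],[0,0,0.04,0,0.582],[0,0,0.04,0,0.582]]'|grep -E "width|finger"; python3 m.py; python3 -m inch '[[0,0,0,0,0.583]]'|grep -E "width|finger"; python3 -m inch '[[0,0,0,0,0.584],[0,0,0,0,0.584]]'|grep -E "width|finger"; python3 m.py
```

```text
grip_width: 53.8
finger_force: 17.6
mouth [240.3 220. ] 0.73 pitch down 0.01 err px 0.8
mouth [307.9 190.5] 0.21 pitch down -0.18 err px 73.1
w 53.39 ff 17.62 pos [559.5 294.  179.4] t 12.88
grip_width: 53.7
finger_force: 15.8
grip_width: 53.5
finger_force: 13.5
mouth [237.5 218.8] 0.55 pitch down 0.0 err px 1.7
w 53.61 ff 13.49 pos [559.9 294.2 182.1] t 13.23
```

```bash
python3 -m inch '[[0,0,0,0,0.585],[0,0,0,0,0.586],[0,0,0,0,0.586]]'|grep -E "width|finger"; python3 m.py; python3 -m inch '[[0,0,0,0,0.587],[0,0,0,0,0.587]]'|grep -E "width|finger"; python3 m.py
```

```text
grip_width: 53.9
finger_force: 9.9
mouth [240.1 222.2] 0.97 pitch down 0.08 err px 0.7
mouth [312.  165.3] 0.27 pitch down -0.35 err px 87.0
w 54.15 ff 9.88 pos [559.8 294.1 181.2] t 13.58
grip_width: 54.0
finger_force: 8.3
mouth [238.1 231.9] 0.89 pitch down 0.33 err px 0.1
w 53.97 ff 8.3 pos [559.8 294.1 181.2] t 13.85
```

It pivots at about 8 N. I hold this grip and let it swing down.

```bash
python3 -m inch '[[0,0,0,0,0.587],[0,0,0,0,0.587],[0,0,0,0,0.587],[0,0,0,0,0.587]]'|grep -E "width|finger"; python3 m.py
```

```text
grip_width: 53.9
finger_force: 5.7
mouth [218.3 268.2] 0.56 pitch down 1.21 err px 0.3
w 53.73 ff 5.73 pos [559.8 294.1 181.2] t 14.28
```

```bash
python3 -m inch '[[0,0,0,0,0.587],[0,0,0,0,0.587],[0,0,0,0,0.587],[0,0,0,0,0.587]]'|grep -E "width|finger"; python3 m.py; python3 - <<'E'
from h import *
s=capture("side")
cv2.imwrite("pics/g.png",cv2.resize(s["color"][180:330,150:320,::-1],None,fx=4,fy=4,interpolation=cv2.INTER_CUBIC))
E
```

```text
grip_width: 53.9
finger_force: 5.7
mouth [218.3 268.8] 0.6 pitch down 1.21 err px 0.3
w 54.09 ff 5.74 pos [559.8 294.1 181.2] t 14.72
```

View pics/g.png

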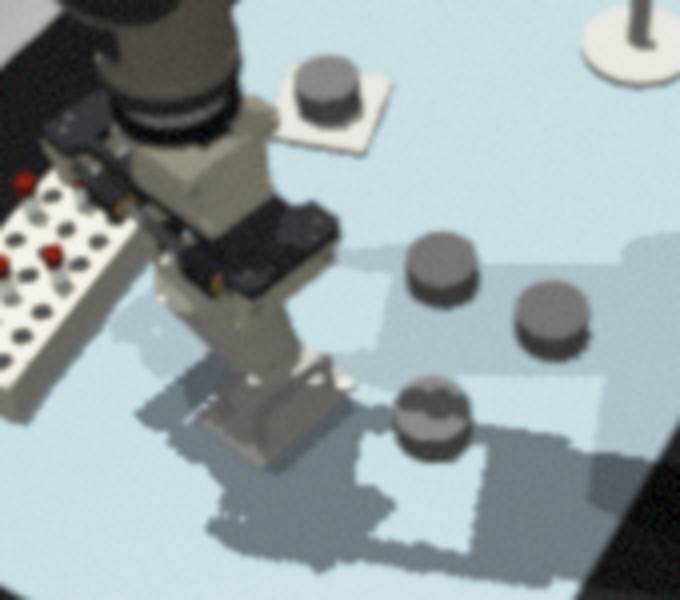

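The bottle now hangs steeply (pitch 1.21) with its rim close to the rest's rods, perhaps touching them. I raise it with the same soft grip.

```bash
python3 -m inch '[[0,0,-0.02,0,0.587],[0,0,-0.04,0,0.587],[0,0,-0.06,0,0.587],[0,0,-0.06,0,0.587],[0,0,-0.06,0,0.587],[0,0,-0.06,0,0.587]]'|grep -E "width|finger"; python3 m.py
```

```text
grip_width: 54.2
finger_force: 5.6
mouth [217.7 253.7] 0.8 pitch down 1.18 err px 0.2
w 54.06 ff 5.55 pos [559.6 294.  239.6] t 15.37
```

```bash
python3 -m inch '[[0,0,0.02,0,0.588],[0,0,0.02,0,0.588],[0,0,0.02,0,0.588],[0,0,0.02,0,0.588],[0,0,0.02,0,0.588]]'|grep -E "width|finger"; python3 m.py
```

```text
grip_width: 54.0
finger_force: 3.3
mouth [212.4 263.4] 0.77 pitch down 1.34 err px 0.5
w 54.03 ff 3.28 pos [560.  294.1 221.8] t 15.88
```

I use the peg itself for the last 0.2 rad. I tighten the grip, rise, carry the bottle so its mouth (about 31 mm ahead of the grip along −tool x) is over the peg, then shift the grip after insertion.

```bash
python3 -m inch '[[0,0,0,0,0.582],[0,0,-0.02,0,0.58],[0,0,-0.05,0,0.58],[-0.02,0,-0.05,0,0.58],[-0.06,0,-0.05,0,0.58],[-0.1,0,-0.05,0,0.58],[-0.14,0,-0.05,0,0.58],[-0.18,0,-0.05,0,0.58]]'|grep -E "pos|width|finger"; python3 d.py 498.4 -177.3 432 1.347; python3 m.py
```

```text
tool_pos: [519.0, 117.2, 430.6]
grip_width: 53.2
finger_force: 18.3
t 16.6 pos [519.  117.2 430.6] rpy [ 3.141 -0.     1.348] w 53.2 ff 18.3 F [ 0.8  0.2 -0.1]
shift m [-0.2918  0.0452 -0.0014] spin 0.001
mouth [259.2 214.7] 0.86 pitch down 1.38 err px 0.6
w 53.29 ff 17.97 pos [518.1 111.6 271.7] t 16.65
```

```bash
python3 -m inch '[[-0.04,0.006,0,0,0.58],[-0.08,0.012,0,0,0.58],[-0.12,0.018,0,0,0.58],[-0.16,0.025,0,0,0.58],[-0.2,0.031,0,0,0.58],[-0.24,0.037,0,0,0.58],[-0.27,0.042,0,0,0.58],[-0.286,0.045,0,0,0.58]]'|grep -E "pos|width|finger";python3 -m inch '[[0,0,0,0,0.58],[0,0,0,0,0.58]]'|grep -E "pos|width|finger"; python3 d.py 498.4 -177.3 432 1.347; python3 m.py; python3 - <<'E'
from h import *
s=capture("side");t=capture("top")
a=cv2.resize(s["color"][100:230,250:370,::-1],None,fx=3.3,fy=3.3,interpolation=cv2.INTER_CUBIC);b=cv2.resize(t["color"][160:290,245:365,::-1],None,fx=3.3,fy=3.3,interpolation=cv2.INTER_CUBIC)
cv2.imwrite("pics/i.png",np.hstack([a,b]))
E
```

```text
tool_pos: [499.9, -173.3, 430.5]
grip_width: 53.5
finger_force: 17.5
tool_pos: [500.3, -170.6, 430.3]
grip_width: 53.4
finger_force: 17.5
t 17.5333 pos [ 500.3 -170.6  430.3] rpy [ 3.141 -0.     1.345] w 53.4 ff 17.5 F [ 0.6 -0.5 -1.1]
shift m [-0.007  -0.0003 -0.0017] spin -0.002
mouth [310.5 161.3] 0.96 pitch down 1.34 err px 0.2
w 53.59 ff 17.49 pos [ 500.3 -169.7  271.3] t 17.58
```

View pics/i.png

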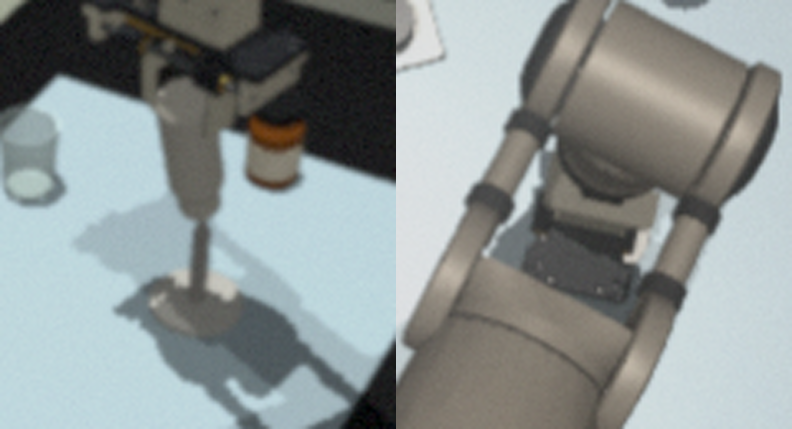

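The left crop (side view) shows the bottle hanging right above the peg, with the mouth at (200,212) and the peg top at (200,222). I shift it 7 mm and start lowering.

```bash
python3 -m inch '[[-0.004,0,0,0,0.58],[-0.007,0,0,0,0.583],[-0.007,0,0.01,0,0.584],[-0.007,0,0.02,0,0.584],[-0.007,0,0.03,0,0.584],[-0.007,0,0.035,0,0.584],[-0.007,0,0.035,0,0.584]]'; python3 m.py; python3 d.py 498.4 -177.3 380 1.347
```

```text
time: 18.32
tool_pos: [498.3, -176.9, 393.1]
tcp_rot: [-3.138, -0.001, 1.347]
contact_force: [-0.3, -0.3, -1.2]
grip_width: 53.7
finger_force: 8.7
mouth [311.5 168.3] 0.79 pitch down 1.33 err px 0.4
w 53.95 ff 8.73 pos [ 498.5 -177.   235.1] t 18.37
t 18.4167 pos [ 498.7 -177.1  394.9] rpy [-3.141 -0.     1.347] w 53.7 ff 8.7 F [-0.7 -0.2 -0.2]
shift m [-0.0003 -0.0002  0.0149] spin -0.0
```

```bash
python3 -m inch '[[0,0,0.01,0,0.586],[0,0,0.015,0,0.586],[-0.005,0,0.02,0,0.586],[-0.01,0,0.02,0,0.586],[-0.015,0,0.02,0,0.586],[-0.02,0,0.02,0,0.586],[-0.025,0,0.02,0,0.586],[-0.025,0,0.02,0,0.586]]'; python3 m.py; python3 d.py 491.5 -207.5 375 1.347
```

```text
time: 19.08
tool_pos: [492.9, -202.6, 375.5]
tcp_rot: [3.141, 0.001, 1.346]
contact_force: [-0.7, -0.0, -0.9]
grip_width: 53.9
finger_force: 3.2
mouth [311.9 172.7] 0.57 pitch down 1.48 err px 0.5
w 54.26 ff 3.24 pos [ 492.9 -202.1  216.4] t 19.13
t 19.1833 pos [ 493.  -201.8  375.4] rpy [3.141 0.    1.346] w 54.1 ff 3.2 F [ 0.3  0.  -0.8]
shift m [-0.0059 -0.0002  0.0004] spin -0.001
```

```bash
python3 -m inch '[[-0.004,0,0.005,0,0.586],[-0.008,0,0.01,0,0.586],[-0.012,0,0.015,0,0.586],[-0.015,0,0.02,0,0.586],[-0.015,0,0.02,0,0.586],[-0.015,0,0.02,0,0.586]]'; python3 m.py; python3 d.py 491.5 -207.5 355 1.347
```

```text
time: 19.68
tool_pos: [489.6, -216.3, 354.7]
tcp_rot: [-3.141, -0.0, 1.346]
contact_force: [-0.3, -0.3, -0.8]
grip_width: 53.6
finger_force: 2.3
mouth [308.9 180.4] 0.57 pitch down 1.71 err px 0.4
w 53.65 ff 2.29 pos [ 489.7 -216.2  196. ] t 19.73
t 19.7833 pos [ 489.8 -216.1  355.3] rpy [3.141 0.    1.347] w 54.1 ff 2.3 F [-0.3  0.1 -0.3]
shift m [ 0.0087 -0.0002  0.0003] spin -0.0
```

```bash
python3 -m inch '[[0.005,0,0,0,0.585],[0.009,0,0.005,0,0.585],[0.009,0,0.01,0,0.585],[0.009,0,0.015,0,0.585],[0.009,0,0.02,0,0.585],[0.009,0,0.025,0,0.585],[0.009,0,0.025,0,0.585]]'; python3 m.py; python3 d.py 491.5 -207.5 330 1.347
```

```text
time: 20.37
tool_pos: [491.5, -207.2, 328.8]
tcp_rot: [-3.139, -0.001, 1.347]
contact_force: [-1.0, -0.1, -1.0]
grip_width: 53.4
finger_force: 3.5
mouth [307.1 188.2] 0.66 pitch down 1.72 err px 1.2
mouth [163.6 255.1] 0.32 pitch down 2.2 err px 146.2
w 53.59 ff 3.54 pos [ 491.6 -207.3  170.4] t 20.42
t 20.4667 pos [ 491.7 -207.4  329.9] rpy [-3.141 -0.     1.347] w 53.2 ff 3.5 F [-0.6 -0.2 -1.1]
shift m [-0.0002 -0.0002 -0.0001] spin -0.0
```

```bash
python3 -m inch '[[0,0,0.005,0,0.585],[0,0,0.01,0,0.585],[0,0,0.015,0,0.585],[0,0,0.018,0,0.585],[0,0,0.018,0,0.585]]'|grep -E "pos|force|finger"; python3 m.py; python3 -m inch '[[0,0,0.002,0,0.585],[0,0,0.004,0,0.585],[0,0,0.004,0,0.585]]'|grep -E "pos|force|finger"; python3 m.py
```

```text
tool_pos: [491.7, -207.4, 311.7]
contact_force: [0.2, -0.5, -0.7]
finger_force: 3.0
mouth [307.4 190.2] 0.7 pitch down 1.66 err px 0.1
mouth [310.5 158.7] 0.46 pitch down 0.84 err px 19.0
w 53.26 ff 3.05 pos [ 491.7 -207.3  152.9] t 20.93
tool_pos: [491.9, -207.4, 308.5]
contact_force: [0.1, -1.1, 2.4]
finger_force: 2.7
mouth [307.4 189.7] 0.93 pitch down 1.63 err px 1.0
w 53.66 ff 2.78 pos [ 491.9 -207.4  149.5] t 21.28
```

```bash
python3 -m inch '[[0,0,0.001,0,0.585],[0,0,0.002,0,0.585],[0,0,0.003,0,0.585],[0,0,0.003,0,0.585],[0,0,0.003,0,0.585]]'|grep -E "pos|force|finger"; python3 m.py; python3 -m inch '[[0,0,0.001,0,0.585],[0,0,0.002,0,0.585],[0,0,0.003,0,0.585],[0,0,0.003,0,0.585],[0,0,0.003,0,0.585]]'|grep -E "pos|force|finger"; python3 m.py
```

```text
tool_pos: [491.7, -207.3, 305.1]
contact_force: [0.7, -1.1, 3.4]
finger_force: 2.8
mouth [307.  191.3] 0.76 pitch down 1.66 err px 0.6
w 54.0 ff 2.79 pos [ 491.7 -207.3  146.1] t 21.8
tool_pos: [491.7, -207.3, 302.0]
contact_force: [-0.3, -0.1, 2.6]
finger_force: 2.7
mouth [307.2 187.8] 0.66 pitch down 1.58 err px 3.7
w 53.66 ff 2.74 pos [ 491.7 -207.3  143. ] t 22.32
```

The rim is seated: force is steady at about 3 N and the pads slide down the bottle. I let go and check.

```bash
python3 -m inch '[[0,0,0,0,0.6],[0,0,0,0,0.65],[0,0,0,0,0.75],[0,0,0,0,0.9],[0,0,0,0,1],[0,0,0,0,1],[0,0,0,0,1]]'|grep -E "pos|width|force"; python3 -m inch '[[0,0,-0.02,0,1],[0,0,-0.04,0,1],[0,0,-0.07,0,1],[0,0,-0.1,0,1],[0,0,-0.1,0,1]]'|grep -E "pos|force"; python3 -m inch '[[0.04,0,0,0,1],[0.08,0,0,0,1],[0.12,0,0,0,1],[0.16,0,0,0,1],[0.2,0,0,0,1],[0.24,0,0,0,1],[0.24,0,0,0,1]]'|grep -E "pos|force"; python3 - <<'E'
from h import *
s=capture("side");t=capture("top")
P=(491.5,-207.5)
out=[]
for p,(r,c) in ((s,(120,250)),(t,(170,250))):
    a=cv2.resize(p["color"][r:r+110,c:c+110,::-1],None,fx=3.6,fy=3.6,interpolation=cv2.INTER_CUBIC)
    for X in (circ(P,27,160),circ(P,27,48),circ(P,48,10)):
        for u in proj(p,X): cv2.circle(a,tuple(int(k) for k in (u-[c,r])*3.6),1,(0,0,255),-1)
    out.append(a)
    print([(np.round(d["centre"],1).tolist(),round(d["conf"],2)) for n in ("bottle","bottle_mouth") for d in tip_of(p,n)[:1]],proj(p,[[*P,160],[*P,10]]).tolist())
c=cv2.resize(t["color"][140:200,210:270,::-1],(396,396),interpolation=cv2.INTER_CUBIC)
cv2.imwrite("pics/j.png",cv2.resize(np.hstack([*out]),(790,395)))
q=near(t,"cap",np.array((241,167))); print(q and fitc([t],[q[0]],lambda x:capm(x,16),[674,-13]))
E
```

```text
tool_pos: [491.7, -207.3, 302.2]
contact_force: [1.3, 0.0, -0.7]
grip_width: 88.2
finger_force: 0.0
tool_pos: [492.5, -207.7, 408.2]
contact_force: [1.4, 0.5, 1.5]
finger_force: 0.0
tool_pos: [545.5, 32.7, 401.9]
contact_force: [-1.0, 0.5, -0.6]
finger_force: 0.0
[([312.1, 155.9], 0.81), ([308.5, 192.3], 0.7)] [[312.7, 154.9], [309.7, 190.0]]
[([311.2, 222.0], 0.6)] [[312.2, 222.4], [305.7, 228.6]]
None
```

View pics/j.png

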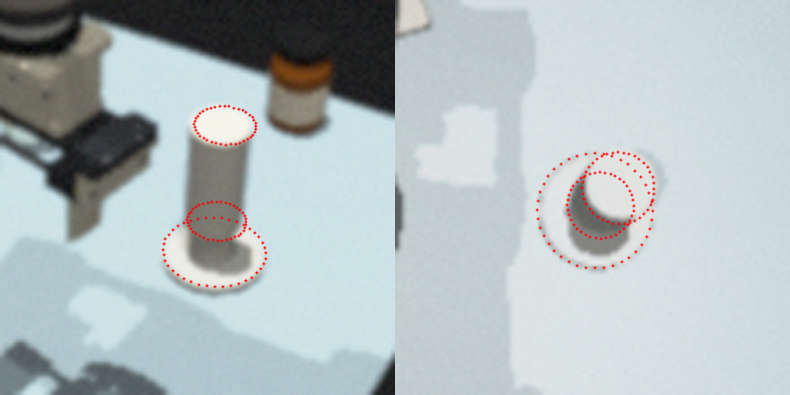

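The bottle stands upright and flat on the disc: its top at left-crop (223,125) and right-crop (620,188) matches the predicted seated circles, and the earlier crop showed the cap level on its stub. The gripper touches nothing, so I hand the job in.

```bash
python3 -c "
from plant import *
print(close_job())"
```

```text
the job is handed in; nothing more can be done
None
```

The job is handed in, though no verdict came back: the bottle stands mouth down over the peg with its rim on the disc, the cap sits level on the stub, and the arm went nowhere near the rack, beaker or jar, at about 23 s of the 64 s allowed.

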